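# Dispense a wax-guard capsule into the drawer and shut it

## Task

Press down the flat pad of the black wax-guard dispenser's rocking lever and keep it down until the lifted gate has let the round capsule roll along the chute into the open drawer of the ivory box; then let the lever spring back and push the drawer fully shut with the fingertips, finishing clear of everything. Do it all by pressing and pushing: do not touch or pick up the capsule, do not press the charging cradle's button, and leave the egg cup, the hearing-aid stand and the cradle where they are.

Things in the scene. Friction and masses are not known exactly. Their poses are not given: they have to be found in the camera images.
- box: Ivory plastic box, fixed to the counter, 130 (x) x 150 (y) x 60 mm (z; a look-only 2 mm panel on top), with one sliding drawer in its -x face. Origin: centre of its underside. Its -x axis points the way the drawer opens, roughly towards the robot; z up.
- drawer (a joint): Opening of the drawer in m: 0 = shut, at most 0.075; it starts 0.055 to 0.070 open. It slides with about 1 N of friction, stays where it is left and stops at 0.
- drawer_front (a point): Centre of the flat outer face of the drawer's front panel (146 mm wide along y, 6 mm thick, from 7 to 53 mm above the counter, no handle). Moves with the drawer; shut, it is 71 mm from the box's origin along the box's -x. Push it along the box's +x. The chute's end stands over the drawer from about 46 mm to the +y side of this point; the middle and the -y half are free from above.
- drawer_in (a point): Middle of the drawer's inner floor, 10 mm above the counter; axes as the box's. The inside is 120 (x) x 126 (y) mm, walls 36 mm high, open at the top where it is pulled out. Moves with the drawer.
- dispenser: Black plastic dispenser, fixed on the box's +y side, turned as the box is. Origin: centre of its underside. A 26 mm wide chute slopes 12 degrees down along -y and ends 62 mm up, over the open drawer; a hood 115 mm high covers its upper end. A grey rocking lever lies along y on its -x side, pivot 105 mm up; the -y end carries the gate across the chute, the +y end the press pad.
- lever (a joint): Angle of the rocking lever in rad: 0 = at rest, pad up and gate down; grows as the pad is pressed; stop at 0.40. A spring returns it: the pad needs about 2 N at first and about 5 N at the stop. The gate is high enough for the capsule from about 0.30; the capsule then rolls out by itself in about a second or less.
- lever_pad (a point): Centre of the top face of the press pad: a flat grey pad 40 (x) x 36 (y) mm, 6 mm thick, tilted 0.2 rad (its +y edge up) at rest, its centre 123 mm above the counter and 75 mm from the pivot, nothing above or below it. Pressed to the stop it is 30 mm lower and tilted 0.2 rad the other way, having hardly moved sideways.
- capsule: Round white plastic capsule, a loose ball of 22 mm diameter and about 12 g, lying in the chute against the gate. Origin: its centre, 82 mm above the counter at the start.
- egg_cup: Bystander: empty white ceramic egg cup, loose, 50 mm across the mouth, 62 mm high. Origin: centre of its underside.
- stand: Bystander: wooden hearing-aid stand, loose, round foot 64 mm across, post, and a 70 mm crossbar along its y; 103 mm high. Origin: centre of its underside.
- cradle: Bystander: white charging cradle, fixed, 70 x 70 x 26 mm, with two short ribs and a small round press button on top, in all about 45 mm high. Origin: centre of its underside.
- cradle_button (a joint): Travel of the cradle's button in m, 0 = not pressed, 0.004 = fully down. To be left alone.
Things that resemble listed ones, but are neither listed nor needed, are in the scene too. Of the things like the box, leave any that is purple or red; of the rest the smaller one is meant.

How it is judged:
By the outcome, as a careful person would: the job done as asked, in the order asked, and still so for the second after the job is handed in, with the robot touching nothing.
It also fails if it takes over 42 s, if anything falls off the work surface, if the arm or the gripper's body presses on something with over 40 N, if the wrist force passes 120 N, or if a joint passes its speed limit or range.

## Robot

A 7-joint arm with a two-finger parallel gripper is mounted at the origin on the work surface. World frame = base frame: x ahead of the robot, y to its left, z up, the work surface at z = 0. Lengths are in m, angles in rad, forces in N, time in s.
With the tool pointing down it reaches from about 0.425 to 0.95 m from the base axis. Payload 4.7 kg.
Tool frame: the origin (TCP) lies between the finger pads; the fingertips stand 11 mm ahead of it and the grasp point (between the pads) lies 8 mm behind it; z points along the fingers, x is the direction in which the jaws open and shut, and the axes are right-handed (so a half turn about z gives the same grasp; the last joint's range is limited). The gripper opens to 85 mm and grips with 20 to 120 N. Pads are 22 mm wide; open, the fingers measure 114 mm over their backs; the gripper's body (76 mm by 85 mm) begins 54 mm behind the grasp point. The pads swing forward as they close: fully open they stand 13 mm farther back than shut.
Start: joints at [1.314, 0.469, -0.049, 1.532, 0.024, 1.141, -0.082], TCP at [0.152, -0.658, 0.242] pointing down, gripper open.
Joint ranges: [-2.59, 2.59], [-0.33, 1.99], [-1.39, 1.29], [0.1, 2.45], [-1.04, 4.18], [0.21, 1.99], [-2.66, 2.66]. Speed limits (rad/s): [2.57, 2.57, 3.14, 3.14, 3.14, 3.14, 3.14].

## Interface

Orientations are given as a unit quaternion [w, x, y, z].
In Python, from workcell import * gives the robot as it stands. The module is installed in compiled form; this text tells all that it offers.
- The arm moves only by the shell command python3 -m inch 'ROWS'. ROWS is JSON, one flat list of numbers, 7 for each row, row after row: the shift along the tool's x, y, z in mm, then the turn, a rotation vector about the tool's x, y, z in rad, then the closure, from 0 (fully open) to 1 (shut). A call has 1 to 10 rows; each row is the pose to reach, as a shift and turn from the pose commanded when the call began, along the tool's axes at that moment; what a row does not reach only later rows make up. A row lasts 1/12 s, in which the tool goes at most 41.7 mm and 7.16 degrees, less where a joint would pass 70% of its speed; a pose out of reach is approached as far as the arm can. A call with a gripper value outside its range is refused whole. The fingers move at their own pace and stop on an object; the grip force is fixed at half the most. Time passes only in rows, so rows that repeat a pose let the fingers close. It gives the time, the measured TCP pose, the force and the opening at its end, in the units of the state.
- observe(): the state, without advancing time (a new reading comes with each control period).
- snapshot(name): name is "side" or "top"; returns the picture (384x512x3 uint8, red, green, blue); there is no depth.
- camera_params(name): a dict with "K" (3x3 intrinsics, pixels), "view" (4x4, takes a point from world to camera coordinates). Camera axes: x right, y up, looking along -z (the intrinsics and any distortion apply to the point x, -y, -z); pixel columns grow to the right and rows downward; lengths in m; the calibration is good to about 2 mm. A picture is of the moment at which its call begins. camera_params takes no time and is no camera call.
- hand_in(): hands the job in, once; it reports no verdict.
The state is a dict: "t": time; "q": joint angles; "qd": joint speeds; "effort": joint torques, N m; "eef_pos": TCP position; "eef_rot": TCP orientation; "ft_force": force on the tool from outside, world axes, zero at the start; "wrist_torque": the same for the moment, N m; "grip_width": opening from 0.0 (shut) to 1.0 (fully open).
Only numpy, scipy, OpenCV 4.12 (cv2) and the standard library are available. Lean on these libraries where they do the work, as an engineer would, in place of code of your own. Each camera call takes 0.05 s, during which the arm holds its last target. There are 200 camera calls.

## Working session

There is one attempt and no reset: what is moved stays moved. The work goes in short steps, Python scripts to look and compute and a shell command to move; the robot and the scene stay as the last step left them, time stands still between calls to the robot, and variables do not carry over. Pictures are saved under pics/ and viewed, about 8 in all and at most 12, crops included, and the job is handed in when it is done.

```bash
mkdir -p pics
python3 - <<'E'
from workcell import *
import cv2
for n in("side","top"):
    im=snapshot(n); cv2.imwrite(f"pics/{n}0.png",im[:,:,::-1])
    p=camera_params(n); print(n,p)
s=observe(); print(s['t'],s['eef_pos'],s['eef_rot'],s['ft_force'],s['grip_width'])
E
```

```text
side {'K': array([[394.58734405,   0.        , 256.70856402],
       [  0.        , 394.58734405, 183.32897699],
       [  0.        ,   0.        ,   1.        ]]), 'view': array([[-0.77632248, -0.63029564, -0.00712808,  0.44509529],
       [ 0.33999468, -0.42823339,  0.83726924, -0.28143426],
       [-0.53077963,  0.64756743,  0.54674437, -0.9880079 ],
       [ 0.        ,  0.        ,  0.        ,  1.        ]])}
top {'K': array([[476.36431136,   0.        , 256.0707754 ],
       [  0.        , 476.36431136, 193.75442566],
       [  0.        ,   0.        ,   1.        ]]), 'view': array([[-0.10200962, -0.99478236, -0.00144378,  0.02703078],
       [ 0.9725794 , -0.10003755,  0.20995665, -0.57609851],
       [-0.2090056 ,  0.02001341,  0.97770963, -1.09909721],
       [ 0.        ,  0.        ,  0.        ,  1.        ]])}
0.1 [ 0.15240806 -0.6570672   0.24136444] [-5.39767853e-04  7.82921283e-01 -6.22120163e-01 -6.89265822e-04] [-0.32319285  0.14066166 -0.32006831] 1.0044130608497228
```

View pics/top0.png

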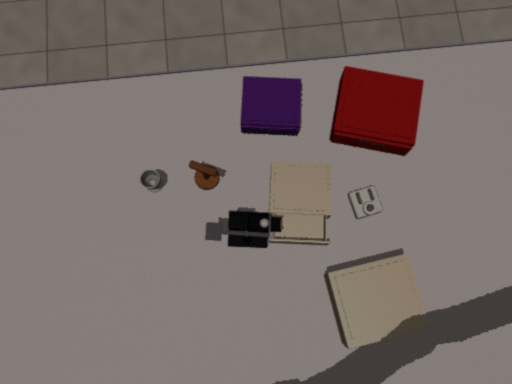

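View pics/side0.png

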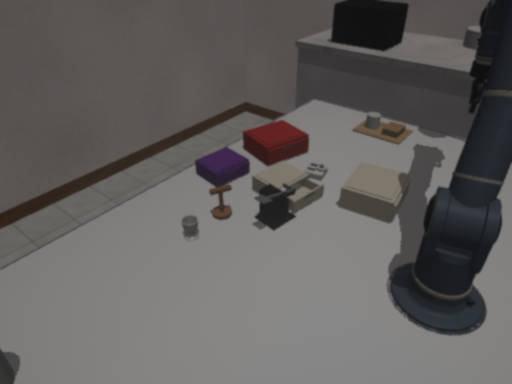

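Top view: the candidates are purple box (271,105), red box (378,108), larger ivory box (378,300) and smaller ivory box with open drawer (300,200). I choose the last, with the black dispenser beside it at (248,230). The stand is at (207,177), egg cup (152,181) and cradle (366,202). Next, one close crop of the choice.

```bash
cat > h.py <<'E'
from workcell import *
import cv2, numpy as np
def ray(n,u,v):
    p=camera_params(n);K=p['K'];V=p['view'];R=V[:3,:3]
    d=np.array([(u-K[0,2])/K[0,0],-(v-K[1,2])/K[1,1],-1.]);return -R.T@V[:3,3],R.T@d
def onz(n,u,v,z):
    o,d=ray(n,u,v);return o+d*(z-o[2])/d[2]
def proj(n,P):
    p=camera_params(n);c=p['view'][:3,:3]@np.array(P)+p['view'][:3,3]
    return p['K'][0,0]*c[0]/-c[2]+p['K'][0,2],p['K'][1,1]*c[1]/c[2]+p['K'][1,2]
E
python3 - <<'E'
from h import *
a=cv2.imread("pics/top0.png")[145:260,195:340];b=cv2.imread("pics/side0.png")[150:235,235:335]
f=lambda i,s:cv2.resize(np.uint8(255*(i/255.)**.6),None,fx=s,fy=s,interpolation=cv2.INTER_CUBIC)
cv2.imwrite("pics/c1.png",f(a,5.5)[:600]); cv2.imwrite("pics/c2.png",f(b,7)[:600])
im=cv2.imread("pics/top0.png");hsv=cv2.cvtColor(im,cv2.COLOR_BGR2HSV)
print(hsv[190,300],hsv[245,180],hsv[228,300],hsv[220,248],hsv[240,240])
E
```

```text
[ 16  61 138] [  5  21 135] [ 17  60 140] [ 60 128   2] [105 102  10]
```

View pics/c1.png

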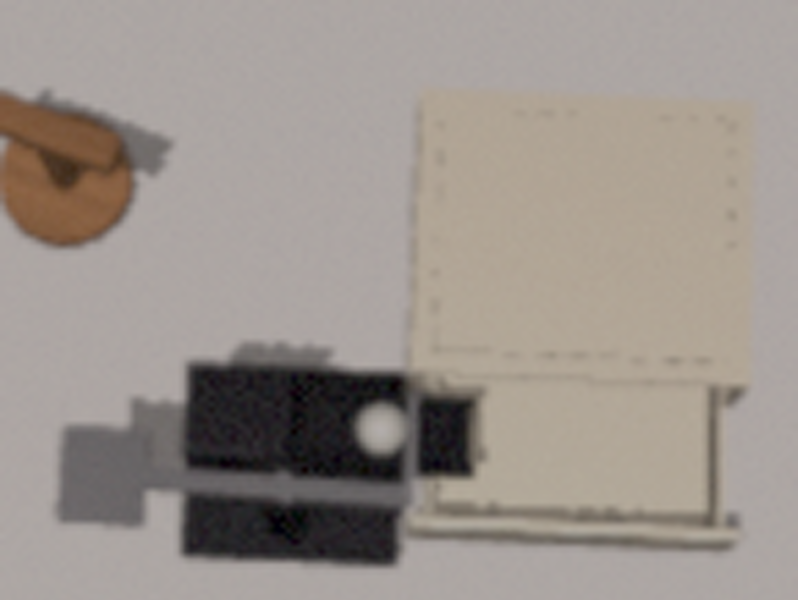

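View pics/c2.png

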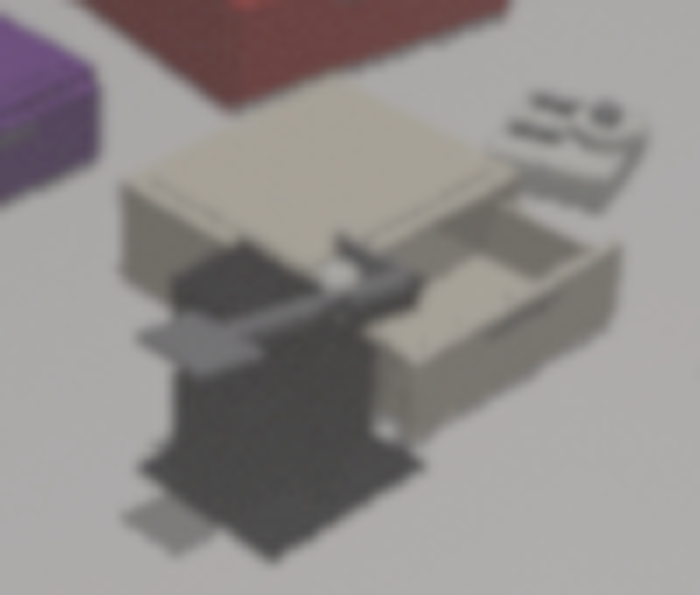

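Run:
```python
from h import *
np.set_printoptions(precision=4,suppress=True)
T=lambda u,v,z:onz("top",195+u/5.5,145+v/5.5,z)
S=lambda u,v,z:onz("side",235+u/7,150+v/7,z)
print("pad top",T(101,473,.123),"pad side",S(200,345,.123))
for c in [(62,425),(145,430),(143,523),(57,520)]:print(T(*c,.123))
print("shadow patch",T(158,435,0.), "side shadow",S(170,520,0))
print("box top corners",[T(*c,.061) for c in[(420,95),(752,103),(745,385),(410,372)]])
print("front outer edge z.053",T(410,532,.053),T(735,545,.053), "side",S(420,437,.007),S(620,250,.053),S(412,362,.053))
print("capsule",T(381,429,.082),S(340,270,.082))
print("hood corners",T(190,365,.115),T(185,470,.115))
print(ray("top",0,0)[0],ray("side",0,0)[0])
print("stand foot",T(65,185,.005))
from scipy.spatial.transform import Rotation as R
print(R.from_quat(observe()['eef_rot'],scalar_first=True).as_matrix())
```

```text
pad top [0.4867 0.0743 0.123 ] pad side [0.4856 0.0755 0.123 ]
[0.5082 0.0887 0.123 ]
[0.5026 0.0548 0.123 ]
[0.4644 0.0589 0.123 ]
[0.4692 0.0939 0.123 ]
shadow patch [0.5191 0.0563 0.    ] side shadow [0.5197 0.0534 0.    ]
box top corners [array([ 0.6512, -0.0777,  0.061 ]), array([ 0.6322, -0.2255,  0.061 ]), array([ 0.5054, -0.2051,  0.061 ]), array([ 0.5261, -0.0596,  0.061 ])]
front outer edge z.053 [ 0.4571 -0.0523  0.053 ] [ 0.437  -0.1927  0.053 ] side [ 0.4622 -0.0583  0.007 ] [ 0.4382 -0.1871  0.053 ] [ 0.4638 -0.0506  0.053 ]
capsule [ 0.4992 -0.0436  0.082 ] [ 0.5078 -0.055   0.082 ]
hood corners [0.5293 0.0341 0.115 ] [0.4855 0.0402 0.115 ]
[ 0.3333 -0.0087  1.1956] [-0.0832  0.7998  0.779 ]
stand foot [0.6404 0.0889 0.005 ]
[[ 0.2259 -0.9741 -0.0004]
 [-0.9741 -0.2259  0.0017]
 [-0.0018  0.     -1.    ]]
```

The crop confirms the choice. The pad is a grey plate at crop (101,473), and both views put it at (0.486, 0.075, 0.123). The box yaw is about -7.8°. The drawer front centre is near (0.449, -0.122), so it is about 0.06 open. First I move off, bowing outwards, while shutting the jaws and turning them along the box's y axis.

```bash
python3 -m inch '[-238,-330,0,0,0,0.365,1, -238,-330,0,0,0,0.365,1, -238,-330,0,0,0,0.365,1, -238,-330,0,0,0,0.365,1, -238,-330,0,0,0,0.365,1, -238,-330,0,0,0,0.365,1, -238,-330,0,0,0,0.365,1, -238,-330,0,0,0,0.365,1, -238,-330,0,0,0,0.365,1, -238,-330,0,0,0,0.365,1]'
cat > d.py <<'E'
import sys
from h import *
from scipy.spatial.transform import Rotation as R
s=observe();M=R.from_quat(s['eef_rot'],scalar_first=True).as_matrix()
print(s['t'],s['eef_pos'].round(4),s['ft_force'].round(1),s['grip_width']);print(M.round(3))
print("tool mm",(1000*M.T@(np.array(eval(sys.argv[1]))-s['eef_pos'])).round(0))
E
python3 d.py '[.486,.075,.22]'
```

```text
t: 0.93
eef_pos: [0.4223, -0.3476, 0.2422]
eef_rot: [0.001, -0.658, 0.753, 0.0]
ft_force: [0.0, -0.6, 0.0]
grip_width: -0.001
0.9333 [ 0.4223 -0.3476  0.2422] [ 0.  -0.6  0. ] -0.0009983432670205405
[[-0.134 -0.991  0.   ]
 [-0.991  0.134  0.001]
 [-0.001 -0.    -1.   ]]
tool mm [-427.   -7.   23.]
```

```bash
python3 -m inch '[-427,-7,20,0,0,0,1, -427,-7,20,0,0,0,1, -427,-7,20,0,0,0,1, -427,-7,20,0,0,0,1, -427,-7,20,0,0,0,1, -427,-7,20,0,0,0,1, -427,-7,20,0,0,0,1, -427,-7,20,0,0,0,1, -427,-7,20,0,0,0,1, -427,-7,20,0,0,0,1]'
python3 -m inch '[-5,0,0,0,0,0,1, -5,0,0,0,0,0,1]' >/dev/null
python3 d.py '[.486,.075,.145]'
```

```text
t: 1.77
eef_pos: [0.4835, 0.0619, 0.2227]
eef_rot: [-0.0, -0.657, 0.754, -0.0]
ft_force: [1.2, -1.1, 0.4]
grip_width: 0.0
1.9333 [0.4842 0.0684 0.2226] [ 1.1 -0.8 -0.6] -0.002440738505129983
[[-0.13  -0.992 -0.001]
 [-0.992  0.13   0.001]
 [-0.001  0.001 -1.   ]]
tool mm [-7. -1. 78.]
```

```bash
python3 -m inch '[-6,-1,35,0,0,0,1, -6,-1,70,0,0,0,1, -6,-1,78,0,0,0,1, -6,-1,78,0,0,0,1]'
python3 - <<'E'
from h import *
f=lambda i,s:cv2.resize(np.uint8(255*(i/255.)**.6),None,fx=s,fy=s,interpolation=cv2.INTER_CUBIC)
a=snapshot("top")[180:260,195:300,::-1];b=snapshot("side")[150:235,235:335,::-1]
cv2.imwrite("pics/c3.png",np.hstack([f(a,4)[:320],f(b,4)[:320]]))
E
```

```text
t: 2.27
eef_pos: [0.4843, 0.0686, 0.1425]
eef_rot: [-0.003, -0.656, 0.755, 0.002]
ft_force: [0.6, 0.1, 0.6]
grip_width: 0.002
```

View pics/c3.png

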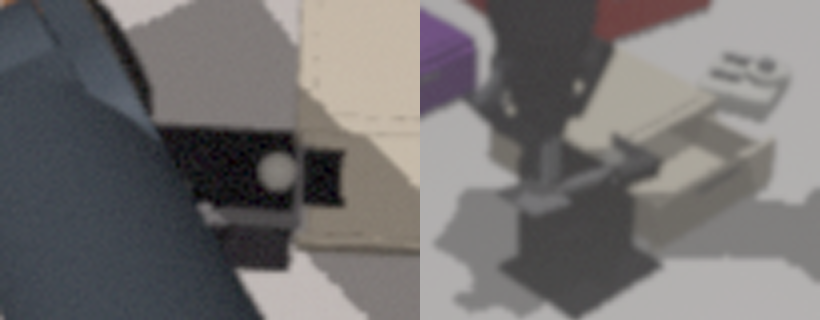

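Left (top view): the arm hides the pad, the capsule is still in the chute at (277,170) and the gate is closed. Right (side view): the shut fingertips stand just above the pad at about (545,192). I shift 5 mm towards +y and press in steps.

```bash
python3 -m inch '[-5,-1,0,0,0,0,1, -5,-1,8,0,0,0,1, -5,-1,16,0,0,0,1, -5,-1,24,0,0,0,1, -5,-1,28,0,0,0,1, -5,-1,28,0,0,0,1]'; python3 -m inch '[0,0,3,0,0,0,1, 0,0,5,0,0,0,1, 0,0,5,0,0,0,1]'
python3 - <<'E'
from h import *
f=lambda i,s:cv2.resize(np.uint8(255*(i/255.)**.6),None,fx=s,fy=s,interpolation=cv2.INTER_CUBIC)
a=snapshot("top")[180:260,195:340,::-1];b=snapshot("side")[150:235,235:335,::-1]
cv2.imwrite("pics/c4.png",np.hstack([f(a,3)[:240],f(b,3)[:240]]))
E
```

```text
t: 2.87
eef_pos: [0.4888, 0.0763, 0.1165]
eef_rot: [0.001, -0.657, 0.754, -0.0]
ft_force: [2.5, 2.1, 3.4]
grip_width: 0.002
t: 3.12
eef_pos: [0.4887, 0.0762, 0.1119]
eef_rot: [0.001, -0.657, 0.754, -0.0]
ft_force: [2.7, 2.5, 4.7]
grip_width: -0.001
```

View pics/c4.png

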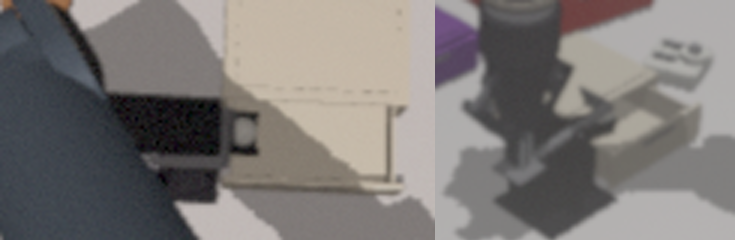

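The gate is up and the ball has moved to the chute end at (243,130). I hold the pad down.

```bash
python3 -m inch '[0,0,1,0,0,0,1, 0,0,1,0,0,0,1, 0,0,1,0,0,0,1, 0,0,1,0,0,0,1, 0,0,1,0,0,0,1, 0,0,1,0,0,0,1, 0,0,1,0,0,0,1, 0,0,1,0,0,0,1, 0,0,1,0,0,0,1, 0,0,1,0,0,0,1]'
python3 - <<'E'
from h import *
f=lambda i,s:cv2.resize(np.uint8(255*(i/255.)**.6),None,fx=s,fy=s,interpolation=cv2.INTER_CUBIC)
a=snapshot("top")[180:260,195:340,::-1];b=snapshot("side")[150:235,235:335,::-1]
cv2.imwrite("pics/c5.png",np.hstack([f(a,3)[:240],f(b,3)[:240]]))
E
```

```text
t: 4.05
eef_pos: [0.4882, 0.0757, 0.1109]
eef_rot: [0.0, -0.657, 0.754, -0.0]
ft_force: [3.4, 2.7, 5.8]
grip_width: 0.003
```

View pics/c5.png

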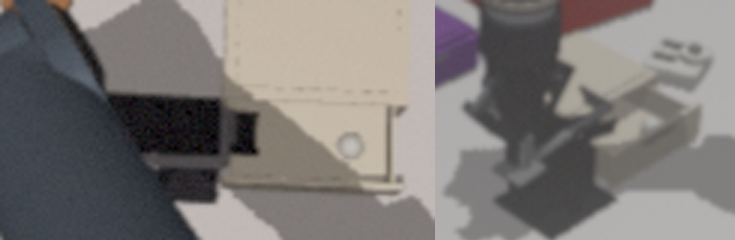

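The ball (350,145) is in the drawer. I release straight up, then go in front of the drawer.

```bash
python3 -m inch '[0,0,-10,0,0,0,1, 0,0,-20,0,0,0,1, 0,0,-30,0,0,0,1, 0,0,-65,0,0,0,1, 0,0,-100,0,0,0,1, 0,0,-100,0,0,0,1]'; python3 d.py '[.421,-.13,.21]'
```

```text
t: 4.65
eef_pos: [0.4902, 0.076, 0.2167]
eef_rot: [0.003, -0.657, 0.754, -0.003]
ft_force: [1.2, 0.4, 0.3]
grip_width: -0.002
4.65 [0.4902 0.076  0.2167] [1.2 0.4 0.3] -0.0017829473316050524
[[-0.138 -0.99   0.008]
 [-0.99   0.138  0.   ]
 [-0.002 -0.008 -1.   ]]
tool mm [214.  40.   6.]
```

```bash
python3 -m inch '[214,40,5,0,0,0,1, 214,40,5,0,0,0,1, 214,40,5,0,0,0,1, 214,40,5,0,0,0,1, 214,40,5,0,0,0,1, 214,40,5,0,0,0,1, 214,40,5,0,0,0,1, 214,40,5,0,0,0,1]'; python3 d.py '[.421,-.13,.1]'
python3 - <<'E'
from h import *
f=lambda i,s:cv2.resize(np.uint8(255*(i/255.)**.6),None,fx=s,fy=s,interpolation=cv2.INTER_CUBIC)
b=snapshot("side")[130:230,230:350,::-1]
cv2.imwrite("pics/c6.png",f(b,5)[:500])
E
```

```text
t: 5.32
eef_pos: [0.4181, -0.1307, 0.2057]
eef_rot: [-0.0, -0.656, 0.754, 0.001]
ft_force: [0.8, 0.7, 0.4]
grip_width: -0.001
5.3167 [ 0.4181 -0.1307  0.2057] [0.8 0.7 0.4] -0.0006596930181372819
[[-0.138 -0.99  -0.002]
 [-0.99   0.138  0.001]
 [-0.     0.002 -1.   ]]
tool mm [ -1.  -3. 106.]
```

View pics/c6.png

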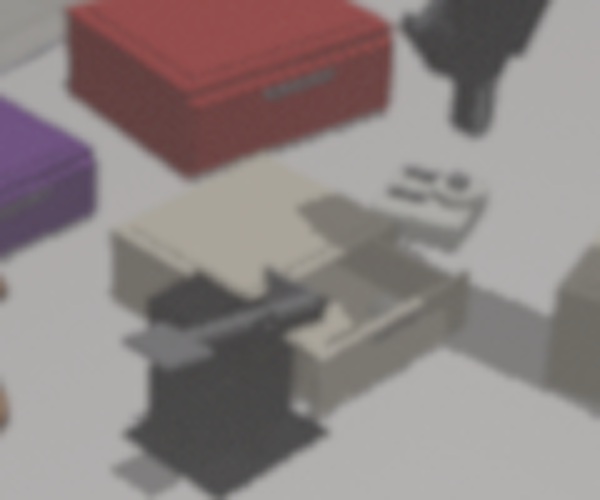

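The lever is back at rest and the fingers are over the near side of the drawer front. I descend.

```bash
python3 -c "
from h import *
for c in [(328,292),(333,266),(345,345)]: print(onz('top',*c,.07).round(3))"
python3 -m inch '[0,-1,40,0,0,0,1, 0,-1,80,0,0,0,1, 0,-1,120,0,0,0,1, 0,-1,145,0,0,0,1, 0,-1,158,0,0,0,1, 0,-1,158,0,0,0,1, 0,-1,158,0,0,0,1]'; python3 d.py '[.421,-.13,.045]'
```

```text
[ 0.326 -0.174  0.07 ]
[ 0.384 -0.193  0.07 ]
[ 0.205 -0.196  0.07 ]
t: 5.95
eef_pos: [0.4204, -0.1292, 0.0475]
eef_rot: [-0.0, -0.658, 0.753, 0.001]
ft_force: [0.1, 0.2, -0.3]
grip_width: 0.005
5.95 [ 0.4204 -0.1292  0.0475] [ 0.1  0.2 -0.3] 0.004837597933046972
[[-0.134 -0.991 -0.001]
 [-0.991  0.134  0.001]
 [-0.001  0.002 -1.   ]]
tool mm [ 1. -1.  3.]
```

```bash
python3 -m inch '[0,-7,0,0,0,0,1, 0,-14,0,0,0,0,1, 0,-20,0,0,0,0,1, 0,-26,0,0,0,0,1, 0,-32,0,0,0,0,1, 0,-38,0,0,0,0,1, 0,-44,0,0,0,0,1, 0,-50,0,0,0,0,1, 0,-56,0,0,0,0,1, 0,-62,0,0,0,0,1]'; python3 -m inch '[0,-4,0,0,0,0,1, 0,-8,0,0,0,0,1, 0,-10,0,0,0,0,1, 0,-12,0,0,0,0,1, 0,-12,0,0,0,0,1]'
```

```text
t: 6.78
eef_pos: [0.482, -0.1397, 0.0477]
eef_rot: [-0.0, -0.657, 0.754, 0.0]
ft_force: [-1.8, -0.8, 0.7]
grip_width: 0.0
t: 7.2
eef_pos: [0.4939, -0.1411, 0.0478]
eef_rot: [0.0, -0.657, 0.754, -0.0]
ft_force: [0.2, 0.1, 1.1]
grip_width: -0.002
```

```bash
python3 -m inch '[0,-2,0,0,0,0,1, 0,-4,0,0,0,0,1, 0,-4,0,0,0,0,1]'; python3 -m inch '[0,-2,0,0,0,0,1, 0,-3,0,0,0,0,1, 0,-3,0,0,0,0,1]'
```

```text
t: 7.45
eef_pos: [0.4978, -0.1416, 0.0479]
eef_rot: [0.0, -0.657, 0.754, -0.0]
ft_force: [-1.1, 0.2, -0.6]
grip_width: 0.001
t: 7.7
eef_pos: [0.4993, -0.1418, 0.0477]
eef_rot: [-0.001, -0.657, 0.754, 0.001]
ft_force: [-4.2, 0.9, 4.0]
grip_width: 0.002
```

```bash
python3 -m inch '[0,-2,0,0,0,0,1, 0,-4,0,0,0,0,1, 0,-4,0,0,0,0,1]'
```

```text
t: 7.95
eef_pos: [0.4994, -0.142, 0.0471]
eef_rot: [-0.004, -0.657, 0.754, 0.004]
ft_force: [-11.6, 2.7, 9.4]
grip_width: 0.002
```

It stalled at 12 N, so the drawer is at its stop. I back off, rise and move away.

```bash
python3 -m inch '[0,10,0,0,0,0,1, 0,30,0,0,0,0,1, 0,50,0,0,0,0,1, 0,50,-40,0,0,0,1, 0,50,-80,0,0,0,1, 0,50,-120,0,0,0,1, 0,50,-160,0,0,0,1, 0,50,-190,0,0,0,1, 0,50,-190,0,0,0,1]'; python3 -m inch '[40,0,0,0,0,0,1, 80,0,0,0,0,0,1, 120,-20,0,0,0,0,1, 160,-30,0,0,0,0,1, 200,-30,0,0,0,0,1, 240,-30,0,0,0,0,1, 250,-30,0,0,0,0,1, 250,-30,0,0,0,0,1, 250,-30,0,0,0,0,1]'
python3 - <<'E'
from h import *
f=lambda i,s:cv2.resize(np.uint8(255*(i/255.)**.6),None,fx=s,fy=s,interpolation=cv2.INTER_CUBIC)
a=snapshot("top")[140:260,130:400,::-1];b=snapshot("side")[130:250,180:350,::-1]
cv2.imwrite("pics/c7.png",np.vstack([f(a,2.5),cv2.copyMakeBorder(f(b,2.5),0,0,0,250,0)]))
print(observe()['ft_force'],observe()['qd'].round(3))
E
```

```text
t: 8.7
eef_pos: [0.4596, -0.1366, 0.2449]
eef_rot: [0.005, -0.657, 0.754, -0.007]
ft_force: [0.4, 0.6, 0.2]
grip_width: -0.002
t: 9.45
eef_pos: [0.4505, -0.3876, 0.2372]
eef_rot: [0.0, -0.657, 0.754, -0.0]
ft_force: [0.8, 0.9, 0.3]
grip_width: 0.004
[-0.18332402  1.17806052  0.63559581] [-0.009 -0.01  -0.005 -0.     0.003  0.002  0.002]
```

View pics/c7.png

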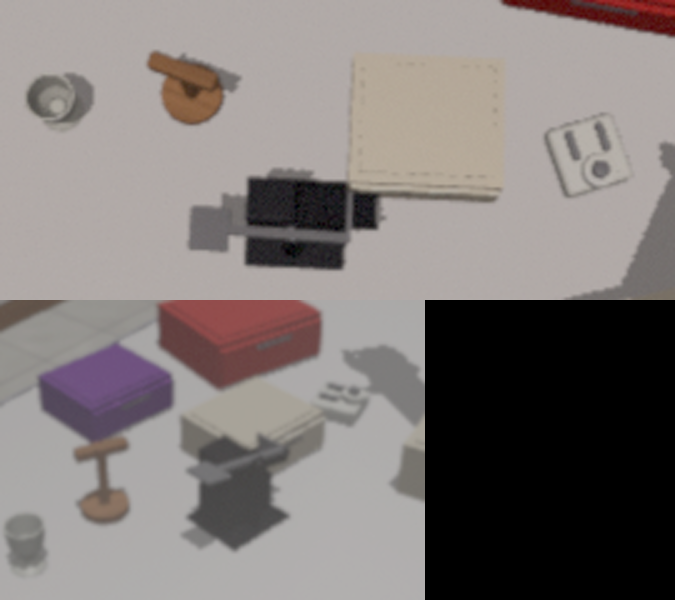

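Drawer flush shut (front strip near (425,190)), lever up, no loose ball in sight, and the egg cup, stand and cradle in place. I hand in.

```bash
python3 -c "
from workcell import *
print(hand_in())"
```

```text
the job is handed in; nothing more can be done
None
```

The job is done and handed in at about 9.6 s of the 42 s allowed.

- **Capsule:** I pressed the lever pad down with the shut fingertips, reading about 5–6 N at the end, and held it. A picture then showed the capsule in the open drawer.
- **Drawer:** I lifted off, and a picture showed the lever sprung back. I pushed the drawer front until it stopped moving, with the force rising to about 12 N, then backed off and moved clear.
- **Last checks:** The final pictures showed the drawer shut, the lever at rest and no loose capsule. The egg cup, stand and cradle looked unmoved by eye. The force reading was near zero.

No check failed or disagreed. I judged the drawer "fully shut" from the stall and the picture, as the drawer's opening can't be read directly. The capsule can't be seen now that the drawer is closed.

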